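Pack the capped bottles and vials into the caddy

ROBOT

A 6-joint arm with a two-finger parallel gripper is mounted at the origin on a cart in front of the work surface, level with it; the furniture and walls round the work are solid. World frame = base frame: x ahead of the robot, y to its left, z up, the work surface at z = 0. Lengths are in m, angles in rad, forces in N, time in s.
With the tool pointing down it reaches from about 0.3 to 0.875 m from the base axis. Payload 6.4 kg.
Tool frame: the origin (TCP) lies between the finger pads; the fingertips stand ctrl.tip_extent ahead of it and the grasp point (between the pads) is the TCP (ctrl.tip_extent is the distance from the TCP to the fingertips, in m); z points along the fingers, y is the line along which they close (so a half turn about z gives the same grasp; the last joint's range is limited). The gripper opens to 85 mm and grips with 20 to 120 N. Pads are 22 mm wide; open, the fingers measure 114 mm over their backs; the gripper's body (76 mm by 85 mm) begins 54 mm behind the grasp point. The pads swing forward as they close: fully open they stand 13 mm farther back than shut.
Start: joints at [1.131, 0.181, 1.607, -0, 1.354, -0.206], TCP at [0.133, 0.559, 0.25] pointing down, gripper open.
Joint ranges: [-2.99, 2.99], [-0.89, 2.07], [0.3, 2.58], [-1.14, 4.28], [0, 2.63], [-3.12, 3.12]. Speed limits (rad/s): [2.57, 2.57, 3.01, 3.14, 3.14, 3.14].

INTERFACE

Orientations are given as a unit quaternion [w, x, y, z].
In Python, from bench import ctrl gives the robot as it stands.
- The arm moves only by the tool send_rows, never from a script. Its arguments are lists of equal length, an entry for each row: "dr": the turn, a rotation vector about the tool's x, y, z in units of 6 degrees (1.0 is 6 degrees), a list of three; "xyz": the shift along the tool's x, y, z in cm, a list of three; "jaw": the opening in per cent of the stroke, from 0 (shut) to 100 (fully open). In form: {"dr": [[wx, wy, wz], ...], "xyz": [[dx, dy, dz], ...], "jaw": [jaw, ...]}. A call has exactly 8 rows; each row is the pose to reach, as a shift and turn from the pose commanded when the call began, along the tool's axes at that moment; what a row does not reach only later rows make up. A row lasts 1/8 s, in which the tool goes at most 62.5 mm and 10.7 degrees, less where a joint would pass 70% of its speed; a pose out of reach is approached as far as the arm can. A call with a gripper value outside its range is refused whole. The fingers move at their own pace and stop on an object; the grip force is fixed at half the most. Time passes only in rows, so rows that repeat a pose let the fingers close, or fill a call up. It gives the time, the measured TCP pose, the force, the opening and the grip force at its end, in the units of the state.
- ctrl.get_obs(): the state, without advancing time (a new reading comes with each control period).
- ctrl.camera(name): name is "side" or "top" or "wrist"; returns the picture (420x560x3 uint8, red, green, blue); there is no depth.
- ctrl.calibration(name): a dict with "camera_matrix" (3x3 intrinsics, pixels), "world_from_camera" (4x4, takes a point from camera to world coordinates). Camera axes: x right, y up, looking along -z (the intrinsics and any distortion apply to the point x, -y, -z); pixel columns grow to the right and rows downward; lengths in m; the calibration is good to about 2 mm. A picture is of the moment at which its call begins: read the wrist's pose just before it. calibration takes no time and is no camera call; for the wrist camera it gives the pose at the moment of the call.
- ctrl.hand_in(): hands the job in; it is judged then, once.
The state is a dict: "time_s": time; "q": joint angles; "dq": joint speeds; "joint_efforts": joint torques, N m; "eef_pos": TCP position; "eef_rot": TCP orientation; "wrist_force": force on the tool from outside, world axes, zero at the start; "torque": the same for the moment, N m; "opening": opening from 0.0 (shut) to 1.0 (fully open); "grasp_force": force on a finger pad.
Only numpy, scipy, OpenCV 4.12 (cv2) and the standard library are available. Lean on these libraries where they do the work, as an engineer would, in place of code of your own. Each camera call takes 0.05 s, during which the arm holds its last target. There are 200 camera calls.

TASK

Pack the caddy for a job outside: from the things standing round it, stand the capped varnish bottle, the dropper bottle with its bulb and the two capped vials upright in it, each down in the well of its own size (bottle in the largest, dropper bottle in the middle one, one vial in each of the two small wells). The three empty pieces of the same glassware that stand open, without cap or bulb, do not go along: leave them standing where they are, and what stands at the back of the bench too.

Things in the scene. Friction and masses are not known exactly. Their poses are not given: they have to be found in the camera images.
- varnish_bottle: Round brown bottle with black screw cap and label, body 48 mm diameter up to about 70 mm, then narrowing, 108 mm high over the cap, 140 g; grasp the body 40 to 60 mm above its base. Belongs in the caddy. Origin: centre of its underside; z points up out of its mouth. Stands loose on the bench.
- dropper_bottle: Round brown dropper bottle with a black rubber bulb on top, body 30 mm diameter, shoulder at about 50 mm, 95 mm high over the bulb, 45 g; grasp the body below the shoulder. Belongs in the caddy. Origin: centre of its underside; z points up out of its mouth. Stands loose on the bench.
- vial_a: Clear round vial with a black cap, 23 mm diameter, 51 mm high, 20 g, some dry colour inside; grasp the body, which is solid to the fingers up to 40 mm. Belongs in the caddy. Origin: centre of its underside; z points up out of its mouth. Stands loose on the bench.
- vial_b: The second clear vial with a black cap, same size: 23 mm diameter, 51 mm high, 20 g, solid to the fingers up to 40 mm. Belongs in the caddy. Origin: centre of its underside; z points up out of its mouth. Stands loose on the bench.
- open_bottle: Look-alike: round brown bottle of 48 mm diameter with a label but no cap, its 23 mm neck open, 94 mm high. To be left. Origin: centre of its underside; z points up out of its mouth. Stands loose on the bench.
- open_dropper: Look-alike: round brown bottle of 30 mm diameter with a label but no bulb, its 17 mm neck open, 58 mm high. To be left. Origin: centre of its underside; z points up out of its mouth. Stands loose on the bench.
- open_vial: Look-alike: empty clear vial with a paper label but no cap, its mouth open, 24 mm diameter, 40 mm high. To be left. Origin: centre of its underside; z points up out of its mouth. Stands loose on the bench.
- insert_bottle: For the varnish bottle. Fixed grey block 90 x 90 x 20 mm. The three inserts sit in any order in a row along their y axes, 92 mm apart, in a plywood tray (rim 18 mm above the bench). Origin: centre of its underside, 4 mm above the bench, z up; top at z = 20 mm, well floor at z = 4 mm. One round well of 67 mm diameter in its centre, the largest.
- insert_dropper: For the dropper bottle. Fixed grey block 90 x 90 x 20 mm. The three inserts sit in any order in a row along their y axes, 92 mm apart, in a plywood tray (rim 18 mm above the bench). Origin: centre of its underside, 4 mm above the bench, z up; top at z = 20 mm, well floor at z = 4 mm. One round well of 48 mm diameter in its centre.
- insert_vials: For the two vials, in either order. Fixed grey block 90 x 90 x 20 mm. The three inserts sit in any order in a row along their y axes, 92 mm apart, in a plywood tray (rim 18 mm above the bench). Origin: centre of its underside, 4 mm above the bench, z up; top at z = 20 mm, well floor at z = 4 mm. Two round wells of 37 mm diameter, centred at x = 0, y = -22 mm and y = +22 mm.
There are look-alikes about, which are no part of the job. What is shaped like the varnish_bottle but green is not meant.

How it is judged:
At the end, for the whole second after the job is handed in: Bottle and dropper bottle within 13 mm (each insert axis) of their wells' centres, one vial within 12 mm of each small well's; all four at most 5 mm off the well floor. The three open pieces within 25 mm of where they stood. All upright within 0.15 rad and slower than 0.02 m/s (x of varnish_bottle in the frame of insert_bottle between -0.013 and 0.013 m and y of varnish_bottle in the frame of insert_bottle between -0.013 and 0.013 m and z of varnish_bottle in the frame of insert_bottle below 0.009 m and x of dropper_bottle in the frame of insert_dropper between -0.013 and 0.013 m and y of dropper_bottle in the frame of insert_dropper between -0.013 and 0.013 m and z of dropper_bottle in the frame of insert_dropper below 0.009 m and ((x of vial_a in the frame of insert_vials between -0.012 and 0.012 m and y of vial_a in the frame of insert_vials between 0.01 and 0.034 m and z of each of vial_a, vial_b in the frame of insert_vials below 0.009 m and x of vial_b in the frame of insert_vials between -0.012 and 0.012 m and y of vial_b in the frame of insert_vials between -0.034 and -0.01 m) or (x of vial_a in the frame of insert_vials between -0.012 and 0.012 m and y of vial_a in the frame of insert_vials between -0.034 and -0.01 m and z of each of vial_a, vial_b in the frame of insert_vials below 0.009 m and x of vial_b in the frame of insert_vials between -0.012 and 0.012 m and y of vial_b in the frame of insert_vials between 0.01 and 0.034 m)) and angle between each of varnish_bottle, dropper_bottle, vial_a, vial_b, open_bottle, open_dropper, open_vial's own z axis and vertical below 0.15 rad and linear speed of each of varnish_bottle, dropper_bottle, vial_a, vial_b, open_bottle, open_dropper, open_vial below 0.02 m/s and distance of each of open_bottle, open_dropper, open_vial from where it was at the start of the episode below 0.025 m); the robot touches nothing.
It fails at once if an open look-alike was moved more than 40 mm or tipped over (distance of any of open_bottle, open_dropper, open_vial from where it was at the start of the episode above 0.04 m or angle between any of open_bottle, open_dropper, open_vial's own z axis and vertical above 0.6 rad).
It also fails if it takes over 99 s, if anything falls off the work surface, if the arm or the gripper's body presses on something with over 40 N, if the wrist force passes 120 N, or if a joint passes its speed limit or range.

## Working session

There is one attempt and no reset: what is moved stays moved. The work goes in short steps, Python scripts to look and compute and a tool call to move; the robot and the scene stay as the last step left them, time stands still between calls to the robot, and variables do not carry over. Pictures are saved under pics/ and viewed, at most 14 in all, crops included, and the job is handed in when it is done.

Besides the shell and the picture viewer there is one more tool, called after "Call:" by a JSON object that holds its "api" and its "payload", one argument or row to a line. send_rows: Moves the arm, as the interface text tells. Its arguments: {"type":"object","properties":{"dr":{"type":"array","items":{"type":"array","items":{"type":"number"}}},"xyz":{"type":"array","items":{"type":"array","items":{"type":"number"}}},"jaw":{"type":"array","items":{"type":"number"}}},"required":["dr","xyz","jaw"]}

```bash
mkdir -p pics
python3 - <<'E'
from bench import ctrl
import cv2,numpy as np
np.set_printoptions(precision=4,suppress=True)
o=ctrl.get_obs();print(o['eef_pos'],o['eef_rot'],o['time_s'],ctrl.tip_extent,o['opening'])
for n in['top','side']:
    c=ctrl.calibration(n);print(n,c['camera_matrix'],c['world_from_camera'],[k for k in c])
    cv2.imwrite(f'pics/{n}0.png',ctrl.camera(n)[:,:,::-1])
E
```

```text
[0.133  0.5589 0.2494] [-0.0003  0.1166  0.9932 -0.0008] 0.0 0.019 1.001023988576031
top [[426.0268   0.     279.9068]
 [  0.     426.0268 203.6559]
 [  0.       0.       1.    ]] [[ 0.0114  0.9992 -0.0395  0.4748]
 [-0.9999  0.0116  0.0031  0.011 ]
 [ 0.0035  0.0395  0.9992  1.1215]
 [ 0.      0.      0.      1.    ]] ['camera_matrix', 'world_from_camera']
side [[477.7539   0.     286.3378]
 [  0.     477.7539 214.3608]
 [  0.       0.       1.    ]] [[ 0.9934  0.0466 -0.1051  0.3963]
 [-0.115   0.4019 -0.9084 -1.0885]
 [-0.0001  0.9145  0.4046  0.5245]
 [ 0.      0.      0.      1.    ]] ['camera_matrix', 'world_from_camera']
```

View pics/top0.png

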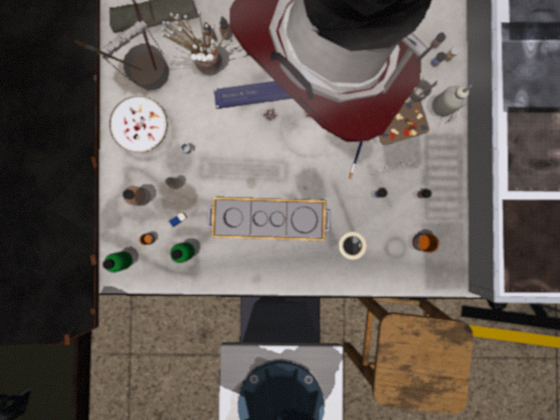

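View pics/side0.png

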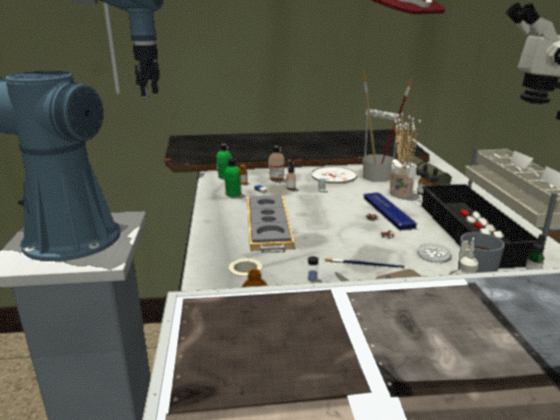

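Top view: the caddy is at (268,219), with wells left to right at 232 (middle), 260 and 277 (small), and 304 (large). The candidates are:
- **Brown bottles:** (133,195) and (425,242).
- **Small brown bottles:** (175,182) and (148,239).
- **Vials:** (380,193), (424,193) and (186,148).
- **Green bottles (not meant):** (118,262) and (182,252).

I'll confirm which is which in an enlarged crop.

Run:
```python
import cv2,numpy as np
t=cv2.imread('pics/top0.png');s=cv2.imread('pics/side0.png')
f=lambda i,w,h:cv2.resize(i,(w,h),interpolation=cv2.INTER_CUBIC)
a=f(t[135:285,95:215],320,400);b=f(t[170:270,335:445],440,400)
cv2.imwrite('pics/crop1.png',np.vstack([np.hstack([a,b]),f(s[140:200,210:410],760,200)[:, :760]]))
```

```text
(no output)
```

View pics/crop1.png

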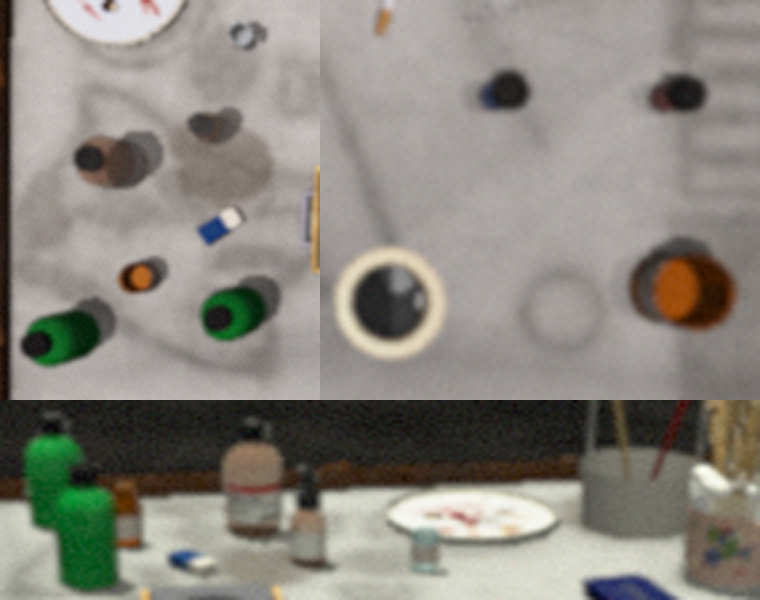

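The crop settles it:
- **To pack:** the capped varnish bottle at (129,194), the dropper bottle with its bulb at (172,181), and the capped vials at (382,192) and (426,193).
- **To leave:** open_vial (186,148), open_dropper (148,239) and open_bottle (425,242).

```bash
cat > h.py <<'E'
from bench import ctrl
import cv2,numpy as np
np.set_printoptions(precision=4,suppress=True)
def ray(n,u,v,c=None):
    c=c or ctrl.calibration(n);K=c['camera_matrix'];T=np.array(c['world_from_camera'])
    d=np.array([(u-K[0][2])/K[0][0],-(v-K[1][2])/K[1][1],-1]);return T[:3,3],T[:3,:3]@d
def plane(n,u,v,z,c=None):
    o,d=ray(n,u,v,c);return o+d*(z-o[2])/d[2]
def proj(n,p,c=None):
    c=c or ctrl.calibration(n);K=c['camera_matrix'];T=np.array(c['world_from_camera'])
    q=T[:3,:3].T@(np.array(p)-T[:3,3]);return K[0][2]-K[0][0]*q[0]/q[2],K[1][2]+K[1][1]*q[1]/q[2]
E
python3 - <<'E'
from h import *
t=cv2.imread('pics/top0.png');g=t.max(axis=2)
def blob(u,v,r,th):
    m=np.zeros_like(g);m[v-r:v+r+1,u-r:u+r+1]=(g[v-r:v+r+1,u-r:u+r+1]<th)*255
    n,l,s,c=cv2.connectedComponentsWithStats(m);i=1+np.argmax(s[1:,4]);return c[i],s[i]
for n,u,v,r,th,z in[('bottle',129,194,8,55,.105),('dropper',172,181,8,60,.088),('vialL',382,192,8,50,.049),('vialR',426,193,8,50,.049)]:
    c,s=blob(u,v,r,th);p=plane('top',*c,z);print(n,c,s[2:],p,'side px',proj('side',p))
for n,u,v,z in[('odrop',147.5,238,.058),('obottle',424,241.5,.094),('ovial',187,148,.04),('green1',109,264,.108),('green2',176,253,.108)]:
    print(n,plane('top',u,v,z))
# tray: wooden outline & wells
hsv=cv2.cvtColor(t,cv2.COLOR_BGR2HSV)
m=np.zeros_like(g);w=(hsv[...,1]>90)&(hsv[...,0]>10)&(hsv[...,0]<30);m[190:248,203:335]=w[190:248,203:335]*255
pts=cv2.findNonZero(m);rr=cv2.minAreaRect(pts);print('tray',rr,plane('top',*rr[0],.018))
crop=cv2.resize(t[190:250,200:340],None,fx=5,fy=5,interpolation=cv2.INTER_CUBIC)
for c in [plane('top',*q,.018) for q in cv2.boxPoints(rr)]:print(c)
gg=cv2.cvtColor(crop,cv2.COLOR_BGR2GRAY)
h=cv2.HoughCircles(gg,cv2.HOUGH_GRADIENT,1,60,param1=60,param2=20,minRadius=30,maxRadius=85)
for x,y,r in h[0]:
    u,v=200+(x-2)/5,190+(y-2)/5;print('well',u,v,r/5*.00258,plane('top',u,v,.024))
cv2.imwrite('pics/tray.png',crop)
E
```

```text
bottle [128.2879 194.0303] [10  9 66] [0.5338 0.37   0.105 ] side px (np.float64(276.5149968381226), np.float64(148.21596873754058))
dropper [170. 179.] [1 1 1] [0.5726 0.2757 0.088 ] side px (np.float64(292.4404377135346), np.float64(161.97239196719775))
vialL [381.5745 192.234 ] [ 8  7 47] [ 0.549  -0.2486  0.049 ] side px (np.float64(313.50255560270625), np.float64(258.7034468419071))
vialR [425.5849 193.    ] [ 9  7 53] [ 0.5484 -0.3598  0.049 ] side px (np.float64(323.3283371492086), np.float64(288.404672308645))
odrop [0.4276 0.3361 0.058 ]
obottle [ 0.4283 -0.3402  0.094 ]
ovial [0.6569 0.2464 0.04  ]
green1 [0.3674 0.4103 0.108 ]
green2 [0.3951 0.2526 0.108 ]
tray ((268.19549560546875, 218.23721313476562), (112.93864440917969, 40.219905853271484), 1.8881880044937134) [0.4803 0.0375 0.018 ]
[0.4316 0.1844 0.018 ]
[0.5356 0.1828 0.018 ]
[ 0.5293 -0.11    0.018 ]
[ 0.4253 -0.1073  0.018 ]
well 304.1 219.7 0.0351912 [ 0.4776 -0.0551  0.024 ]
well 233.1 216.9 0.021156 [0.4827 0.1277 0.024 ]
well 277.3 217.7 0.017079601 [0.4819 0.0139 0.024 ]
```

View pics/tray.png

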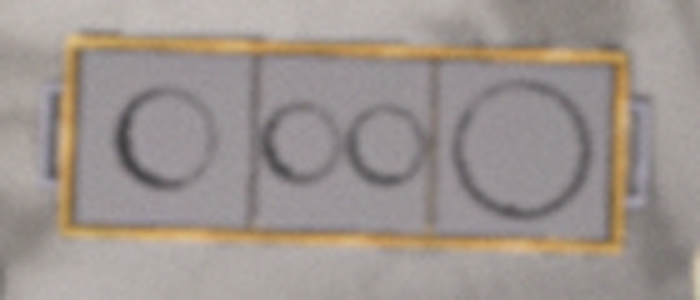

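Call:
{"api": "send_rows", "payload": {
  "dr": [
    [0, 0, 1.7],
    [0, 0, 3.4],
    [0, 0, 5.1],
    [0, 0, 6.8],
    [0, 0, 8.5],
    [0, 0, 10.2],
    [0, 0, 11.9],
    [0, 0, 12.77]
  ],
  "xyz": [
    [-5.5, -1.9, 0],
    [-11, -3.8, 0],
    [-16.5, -5.8, 0],
    [-22, -7.7, 0],
    [-27.5, -9.7, 0],
    [-33, -11.6, 0],
    [-38.5, -13.5, 0],
    [-43.4, -15.3, 0]
  ],
  "jaw": [85, 85, 85, 85, 85, 85, 85, 85]
}}

```text
time_s: 1.1
eef_pos: [0.5214, 0.3085, 0.2498]
eef_rot: [-0.0, 0.709, 0.705, -0.0]
wrist_force: [-0.4, 1.1, 0.9]
opening: 0.849
grasp_force: 0.0
```

Run:
```python
from h import *
o=ctrl.get_obs();print(o['eef_pos'],o['eef_rot'],o['time_s'],o['q'])
c=ctrl.calibration('wrist');print(c)
cv2.imwrite('pics/w1.png',ctrl.camera('wrist')[:,:,::-1])
for p in [(.534,.37,.105),(.567,.272,.09),(.534,.37,0),(.567,.272,0)]:print(proj('wrist',p,c))
```

```text
[0.5214 0.3085 0.2498] [-0.0002  0.7088  0.7054 -0.0003] 1.1 [0.3386 0.2492 1.5264 0.     1.3666 0.3434]
{'camera_matrix': array([[322.6479,   0.    , 276.2944],
       [  0.    , 322.6479, 206.6542],
       [  0.    ,   0.    ,   1.    ]]), 'world_from_camera': array([[ 1.    ,  0.0048,  0.0017,  0.5222],
       [-0.0051,  0.9635,  0.2678,  0.376 ],
       [-0.0003, -0.2678,  0.9635,  0.373 ],
       [ 0.    ,  0.    ,  0.    ,  1.    ]])}
(np.float64(291.0734493256749), np.float64(124.57049985583848))
(np.float64(325.05457934656675), np.float64(232.59875061396656))
(np.float64(286.9633490479311), np.float64(122.44072857687587))
(np.float64(314.15849072957957), np.float64(206.699364724505))
```

View pics/w1.png

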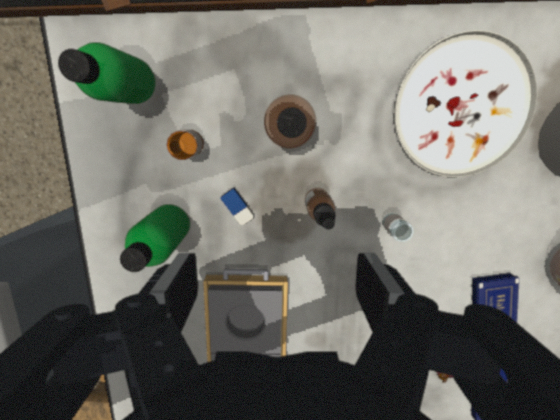

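The wrist view shows the varnish bottle cap at (292,122) and the dropper bulb at (324,216). The open vial is at (398,227) and the open dropper at (185,145).

Run:
```python
from h import *
c=ctrl.calibration('wrist');g=cv2.imread('pics/w1.png').max(axis=2)
for n,u,v,r,z in[('bottle',292,122,22,.106),('dropper',324,216,13,.092)]:
    m=np.zeros_like(g);m[v-r:v+r,u-r:u+r]=(g[v-r:v+r,u-r:u+r]<48)*255
    k,l,s,cc=cv2.connectedComponentsWithStats(m);i=1+np.argmax(s[1:,4]);print(n,cc[i],s[i],plane('wrist',*cc[i],z,c))
print(plane('wrist',324,216,.092,c), proj('wrist',(.5675,.2855,0),c),proj('side',(.5675,.2855,0.09)),plane('top',172,182,.085))
print('odrop',plane('wrist',184,144,.058,c),'ovial',plane('wrist',398,229,.04,c))
```

```text
bottle [291.3702 122.5528] [278 108  28  29 597] [0.54   0.3672 0.106 ]
dropper [324.4092 215.9354] [314 203  21  25 325] [0.5709 0.2842 0.092 ]
[0.5705 0.2841 0.092 ] (np.float64(310.21530715284763), np.float64(191.78914573116452)) (np.float64(290.36843556884656), np.float64(160.4138143189783)) [0.5656 0.2714 0.085 ]
odrop [0.4392 0.3476 0.058 ] ovial [0.6599 0.2519 0.04  ]
```

Run:
```python
from h import *
o=ctrl.get_obs();print(o['eef_pos'],o['eef_rot'])
c=ctrl.calibration('wrist');print(c['world_from_camera'][:3,3])
c=dict(c);T=np.array(c['world_from_camera']);T[:3,:]=[[1,.0048,.0017,.5222],[-.0051,.9635,.2678,.376],[-.0003,-.2678,.9635,.373]];c['world_from_camera']=T
for n,u,v,z in[('bottle',291.4,122.5,.106),('drop',324.4,215.9,.092),('odrop',184,144,.058),('ovial',398,229,.04)]:print(n,plane('wrist',u,v,z,c))
```

```text
[0.5262 0.3045 0.2498] [0.0019 0.7112 0.703  0.0001]
[0.5271 0.3723 0.3728]
bottle [0.5342 0.3717 0.106 ]
drop [0.5655 0.2889 0.092 ]
odrop [0.4332 0.3514 0.058 ]
ovial [0.6544 0.2574 0.04  ]
```

Call:
{"api": "send_rows", "payload": {
  "dr": [
    [0, 0, 0],
    [0, 0, 0],
    [0, 0, 0],
    [0, 0, 0],
    [0, 0, 0],
    [0, 0, 0],
    [0, 0, 0],
    [0, 0, 0]
  ],
  "xyz": [
    [3, 0.7, 0],
    [6.1, 1.4, 0],
    [6.1, 1.4, 2.5],
    [6.1, 1.4, 5],
    [6.1, 1.4, 7.5],
    [6.1, 1.4, 9],
    [6.1, 1.4, 9],
    [6.1, 1.4, 9]
  ],
  "jaw": [90, 90, 90, 90, 90, 90, 90, 90]
}}

```text
time_s: 2.15
eef_pos: [0.5346, 0.3713, 0.1614]
eef_rot: [0.0, 0.707, 0.707, 0.001]
wrist_force: [-0.7, 0.2, 0.9]
opening: 0.898
grasp_force: 0.0
```

Run:
```python
from h import *
o=ctrl.get_obs();print(o['eef_pos'],o['eef_rot'])
c=ctrl.calibration('wrist')
cv2.imwrite('pics/w2.png',ctrl.camera('wrist')[:,:,::-1])
print(c['world_from_camera'],proj('wrist',(.534,.37,.106),c),proj('wrist',(.5655,.289,.092),c))
```

```text
[0.5346 0.3713 0.1614] [0.0003 0.7072 0.707  0.0007]
[[ 1.      0.0008 -0.0015  0.5348]
 [-0.0004  0.9637  0.267   0.4387]
 [ 0.0017 -0.267   0.9637  0.2846]
 [ 0.      0.      0.      1.    ]] (np.float64(274.4379738956832), np.float64(237.96375844591833)) (np.float64(319.7912074980873), np.float64(339.3407905613877))
```

View pics/w2.png

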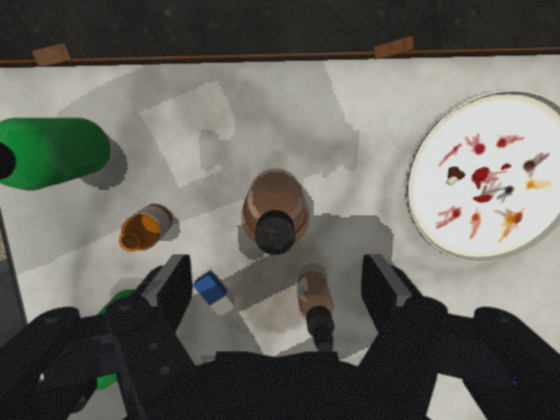

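The varnish cap is at (275,232), centred between the fingers, with the dropper bulb at about (322,335) clear of them. I'll go down and grasp.

Call:
{"api": "send_rows", "payload": {
  "dr": [
    [0, 0, 0],
    [0, 0, 0],
    [0, 0, 0],
    [0, 0, 0],
    [0, 0, 0],
    [0, 0, 0],
    [0, 0, 0],
    [0, 0, 0]
  ],
  "xyz": [
    [0.1, 0, 2],
    [0.1, 0, 4],
    [0.1, 0, 6],
    [0.1, 0, 8],
    [0.1, 0, 9.5],
    [0.1, 0, 10],
    [0.1, 0, 10],
    [0.1, 0, 10]
  ],
  "jaw": [90, 90, 90, 90, 90, 90, 90, 50]
}}

```text
time_s: 3.2
eef_pos: [0.5346, 0.3723, 0.0612]
eef_rot: [0.0, 0.707, 0.707, 0.001]
wrist_force: [0.2, -0.1, 0.3]
opening: 0.707
grasp_force: 0.0
```

Call:
{"api": "send_rows", "payload": {
  "dr": [
    [0, 0, 0],
    [0, 0, 0],
    [0, 0, 0],
    [0, 0, 0],
    [0, 0, 0],
    [0, 0, 0],
    [0, 0, 0],
    [0, 0, 0]
  ],
  "xyz": [
    [0, 0, 0],
    [0, 0, 0],
    [0, 0, 0],
    [0, 0, 0],
    [0, 0, 0],
    [0, 0, -1.5],
    [0, 0, -4],
    [0, 0, -6.5]
  ],
  "jaw": [40, 40, 40, 40, 40, 40, 40, 40]
}}

```text
time_s: 4.2
eef_pos: [0.5337, 0.3718, 0.1262]
eef_rot: [-0.0, 0.707, 0.707, -0.0]
wrist_force: [-0.2, 0.4, -1.8]
opening: 0.542
grasp_force: 61.7
```

Call:
{"api": "send_rows", "payload": {
  "dr": [
    [0, 0, 0],
    [0, 0, 0],
    [0, 0, 0],
    [0, 0, 0],
    [0, 0, 0],
    [0, 0, 0],
    [0, 0, 0],
    [0, 0, 0]
  ],
  "xyz": [
    [0, 0, -4],
    [-3, -0.4, -5],
    [-8, -1.1, -5],
    [-14, -1.9, -5],
    [-20, -2.7, -5],
    [-26, -3.5, -5],
    [-32, -4.3, -5],
    [-37, -5, -5]
  ],
  "jaw": [40, 40, 40, 40, 40, 40, 40, 40]
}}

```text
time_s: 5.2
eef_pos: [0.4833, -0.0001, 0.176]
eef_rot: [0.0, 0.707, 0.707, 0.0]
wrist_force: [0.6, -0.3, -0.3]
opening: 0.543
grasp_force: 61.7
```

Call:
{"api": "send_rows", "payload": {
  "dr": [
    [0, 0, 0],
    [0, 0, 0],
    [0, 0, 0],
    [0, 0, 0],
    [0, 0, 0],
    [0, 0, 0],
    [0, 0, 0],
    [0, 0, 0]
  ],
  "xyz": [
    [-3.5, -0.4, 0],
    [-5.6, -0.6, 1],
    [-5.6, -0.6, 3],
    [-5.6, -0.6, 5],
    [-5.6, -0.6, 6.5],
    [-5.6, -0.6, 6.5],
    [-5.6, -0.6, 6.5],
    [-5.6, -0.6, 6.5]
  ],
  "jaw": [40, 40, 40, 40, 40, 40, 40, 40]
}}

```text
time_s: 6.2
eef_pos: [0.4785, -0.0541, 0.1111]
eef_rot: [0.001, 0.707, 0.707, 0.0]
wrist_force: [0.1, -0.8, -1.1]
opening: 0.537
grasp_force: 61.8
```

Run:
```python
from h import *
o=ctrl.get_obs();print(o['eef_pos'],o['eef_rot'])
c=ctrl.calibration('wrist');print(c['world_from_camera'][:3,3])
cv2.imwrite('pics/w3.png',ctrl.camera('wrist')[:,:,::-1])
for y in(.129,.0595,.0155,-.0545):print(proj('wrist',(.4803+(y-.0375)*.0217,y,.024),c))
```

```text
[ 0.4785 -0.0541  0.1111] [0.0007 0.7071 0.7071 0.0003]
[0.4788 0.0134 0.2343]
(np.float64(282.16177172145495), np.float64(-108.82718917635992))
(np.float64(279.05479656715465), np.float64(35.65346015242761))
(np.float64(277.38415047698), np.float64(113.34189340975418))
(np.float64(275.09431768423656), np.float64(219.8237647861714))
```

View pics/w3.png

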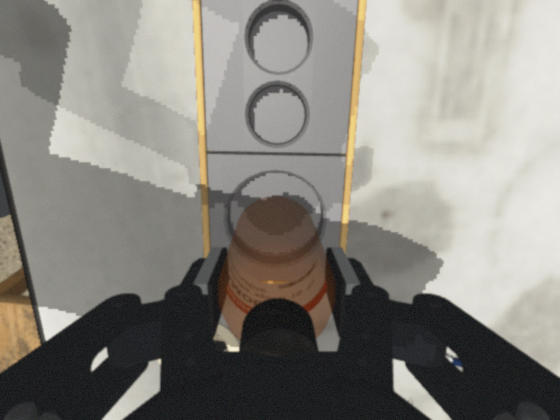

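The well rims at (279,37) and (278,114) match the prediction, and the bottle is centred over the large well at about (277,219). I'll lower it and let go.

Call:
{"api": "send_rows", "payload": {
  "dr": [
    [0, 0, 0],
    [0, 0, 0],
    [0, 0, 0],
    [0, 0, 0],
    [0, 0, 0],
    [0, 0, 0],
    [0, 0, 0],
    [0, 0, 0]
  ],
  "xyz": [
    [0, 0, 1.2],
    [0, 0, 2.4],
    [0, 0, 3.4],
    [0, 0, 4],
    [0, 0, 4.2],
    [0, 0, 4.2],
    [0, 0, 4.2],
    [0, 0, 4.2]
  ],
  "jaw": [40, 40, 40, 40, 40, 40, 40, 60]
}}

```text
time_s: 7.25
eef_pos: [0.4783, -0.0541, 0.0687]
eef_rot: [0.001, 0.707, 0.707, 0.0]
wrist_force: [1.2, -0.2, -0.5]
opening: 0.599
grasp_force: 0.0
```

Call:
{"api": "send_rows", "payload": {
  "dr": [
    [0, 0, 0],
    [0, 0, 0],
    [0, 0, 0],
    [0, 0, 0],
    [0, 0, 0],
    [0, 0, 0],
    [0, 0, 0],
    [0, 0, 0]
  ],
  "xyz": [
    [0, 0, 0],
    [0, 0, 0],
    [0, 0, 0],
    [0, 0, -1.5],
    [0, 0, -4],
    [0, 0, -7],
    [0, 0, -10],
    [0, 0, -12]
  ],
  "jaw": [80, 80, 80, 80, 80, 80, 80, 80]
}}

```text
time_s: 8.25
eef_pos: [0.4786, -0.0542, 0.191]
eef_rot: [0.001, 0.707, 0.707, 0.001]
wrist_force: [0.7, 0.6, -0.7]
opening: 0.803
grasp_force: 0.0
```

Call:
{"api": "send_rows", "payload": {
  "dr": [
    [0, 0, 0],
    [0, 0, 0],
    [0, 0, 0],
    [0, 0, 0],
    [0, 0, 0],
    [0, 0, 0],
    [0, 0, 0],
    [0, 0, 0]
  ],
  "xyz": [
    [-5, 1.8, 0],
    [-10, 3.6, 0],
    [-15, 5.4, 0],
    [-19.4, 7.1, 0],
    [-19.4, 7.1, 2],
    [-19.4, 7.1, 4],
    [-19.4, 7.1, 4],
    [-19.4, 7.1, 4]
  ],
  "jaw": [80, 80, 80, 80, 80, 80, 70, 70]
}}

```text
time_s: 9.25
eef_pos: [0.5488, -0.247, 0.1485]
eef_rot: [-0.0, 0.707, 0.707, -0.0]
wrist_force: [-0.7, 0.4, 0.3]
opening: 0.702
grasp_force: 0.0
```

Run:
```python
from h import *
o=ctrl.get_obs();print(o['eef_pos'],o['eef_rot'])
c=ctrl.calibration('wrist')
im=ctrl.camera('wrist')[:,:,::-1];cv2.imwrite('pics/w4.png',im)
print(proj('wrist',(.549,-.2486,.049),c));g=im.max(axis=2)
u,v=map(int,proj('wrist',(.549,-.2486,.049),c));r=32
m=np.zeros_like(g);m[v-r:v+r,u-r:u+r]=(g[v-r:v+r,u-r:u+r]<50)*255
k,l,s,cc=cv2.connectedComponentsWithStats(m);i=1+np.argmax(s[1:,4]);print(cc[i],s[i],plane('wrist',*cc[i],.049,c))
```

```text
[ 0.5488 -0.247   0.1485] [-0.0002  0.7068  0.7074 -0.    ]
(np.float64(275.9172837457474), np.float64(216.2963274177594))
[273.8768 217.0655] [261 203  29  31 641] [ 0.5475 -0.2492  0.049 ]
```

View pics/w4.png

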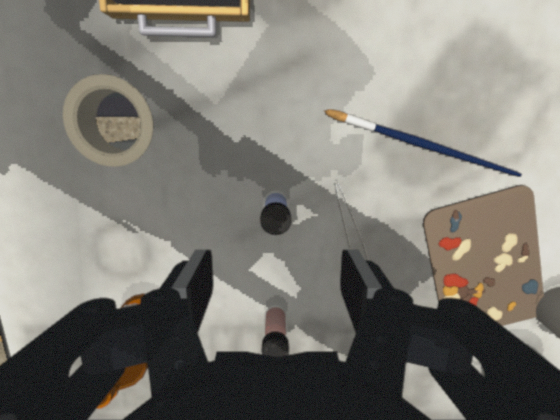

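The capped vial is at (275,217), right between the fingers, and the second capped vial is at (275,335). I'll grasp the first.

Call:
{"api": "send_rows", "payload": {
  "dr": [
    [0, 0, 0],
    [0, 0, 0],
    [0, 0, 0],
    [0, 0, 0],
    [0, 0, 0],
    [0, 0, 0],
    [0, 0, 0],
    [0, 0, 0]
  ],
  "xyz": [
    [-0.1, -0.1, 3],
    [-0.1, -0.1, 6],
    [-0.1, -0.1, 9],
    [-0.1, -0.1, 10.5],
    [-0.1, -0.1, 11.2],
    [-0.1, -0.1, 11.2],
    [-0.1, -0.1, 11.2],
    [-0.1, -0.1, 11.2]
  ],
  "jaw": [65, 65, 65, 65, 65, 60, 40, 15]
}}

```text
time_s: 10.3
eef_pos: [0.5486, -0.2496, 0.0376]
eef_rot: [0.001, 0.707, 0.707, 0.0]
wrist_force: [-0.6, 0.2, 0.7]
opening: 0.234
grasp_force: 58.6
```

Call:
{"api": "send_rows", "payload": {
  "dr": [
    [0, 0, 0],
    [0, 0, 0],
    [0, 0, 0],
    [0, 0, 0],
    [0, 0, 0],
    [0, 0, 0],
    [0, 0, 0],
    [0, 0, 0]
  ],
  "xyz": [
    [0, 0, 0],
    [0, 0, 0],
    [0, 0, 0],
    [0, 0, 0],
    [0, 0, 0],
    [0, 0, -3],
    [0, 0, -6],
    [0, 0, -9]
  ],
  "jaw": [15, 15, 15, 15, 15, 15, 15, 15]
}}

```text
time_s: 11.3
eef_pos: [0.5476, -0.2489, 0.1271]
eef_rot: [-0.0, 0.707, 0.707, -0.0]
wrist_force: [0.6, 0.0, -0.2]
opening: 0.233
grasp_force: 58.7
```

Call:
{"api": "send_rows", "payload": {
  "dr": [
    [0, 0, 0],
    [0, 0, 0],
    [0, 0, 0],
    [0, 0, 0],
    [0, 0, 0],
    [0, 0, 0],
    [0, 0, 0],
    [0, 0, 0]
  ],
  "xyz": [
    [0, 0, -4],
    [3, -0.6, -7],
    [8, -1.7, -7],
    [13.5, -2.9, -7],
    [19, -4.1, -7],
    [24.5, -5.3, -7],
    [29, -6.3, -7],
    [30.9, -6.7, -7]
  ],
  "jaw": [15, 15, 15, 15, 15, 15, 15, 15]
}}

```text
time_s: 12.3
eef_pos: [0.4798, 0.0624, 0.1963]
eef_rot: [-0.0, 0.706, 0.708, 0.0]
wrist_force: [-0.1, -0.1, -1.4]
opening: 0.233
grasp_force: 58.7
```

Call:
{"api": "send_rows", "payload": {
  "dr": [
    [0, 0, 0],
    [0, 0, 0],
    [0, 0, 0],
    [0, 0, 0],
    [0, 0, 0],
    [0, 0, 0],
    [0, 0, 0],
    [0, 0, 0]
  ],
  "xyz": [
    [0, 0, 3],
    [0, 0, 6.5],
    [0, 0, 10],
    [0, 0, 12.5],
    [0, 0, 12.5],
    [0, 0, 12.5],
    [0, 0, 12.5],
    [0, 0, 12.5]
  ],
  "jaw": [15, 15, 15, 15, 15, 15, 15, 15]
}}

```text
time_s: 13.3
eef_pos: [0.4816, 0.0599, 0.0723]
eef_rot: [0.001, 0.707, 0.707, 0.001]
wrist_force: [-0.6, 0.2, 0.7]
opening: 0.231
grasp_force: 58.7
```

Run:
```python
from h import *
o=ctrl.get_obs();print(o['eef_pos'],o['eef_rot'])
c=ctrl.calibration('wrist')
cv2.imwrite('pics/w5.png',ctrl.camera('wrist')[:,:,::-1])
for y in(.129,.0595,.0155,-.0545):print(proj('wrist',(.4803+(y-.0375)*.0217,y,.024),c))
```

```text
[0.4816 0.0599 0.0723] [0.0008 0.7072 0.707  0.0006]
(np.float64(276.4055489375279), np.float64(113.71527538342876))
(np.float64(273.79308593916846), np.float64(240.9653823885756))
(np.float64(272.3967707339739), np.float64(308.97831094890034))
(np.float64(270.4924340342416), np.float64(401.73638980664106))
```

View pics/w5.png

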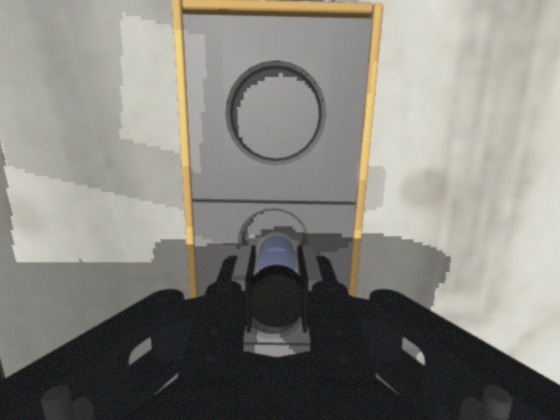

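The dropper well is at (276,112) as predicted, and the vial hangs centred over its well at about (273,240). I'll lower it and let go.

Call:
{"api": "send_rows", "payload": {
  "dr": [
    [0, 0, 0],
    [0, 0, 0],
    [0, 0, 0],
    [0, 0, 0],
    [0, 0, 0],
    [0, 0, 0],
    [0, 0, 0],
    [0, 0, 0]
  ],
  "xyz": [
    [0, 0, 0.8],
    [0, 0, 1.6],
    [0, 0, 2.2],
    [0, 0, 2.6],
    [0, 0, 2.6],
    [0, 0, 2.6],
    [0, 0, 2.6],
    [0, 0, 2.6]
  ],
  "jaw": [15, 15, 15, 15, 15, 15, 15, 30]
}}

```text
time_s: 14.35
eef_pos: [0.481, 0.06, 0.0452]
eef_rot: [0.0, 0.707, 0.707, 0.0]
wrist_force: [-0.2, 0.8, -0.2]
opening: 0.299
grasp_force: 0.0
```

Call:
{"api": "send_rows", "payload": {
  "dr": [
    [0, 0, 0],
    [0, 0, 0],
    [0, 0, 0],
    [0, 0, 0],
    [0, 0, 0],
    [0, 0, 0],
    [0, 0, 0],
    [0, 0, 0]
  ],
  "xyz": [
    [0, 0, 0],
    [0, 0, 0],
    [0, 0, -1.5],
    [0, 0, -4],
    [0, 0, -8],
    [0, 0, -12],
    [0, 0, -15],
    [0, 0, -15]
  ],
  "jaw": [50, 50, 50, 50, 50, 50, 50, 50]
}}

```text
time_s: 15.35
eef_pos: [0.4829, 0.0598, 0.199]
eef_rot: [0.003, 0.707, 0.707, 0.002]
wrist_force: [0.2, 0.5, -0.5]
opening: 0.499
grasp_force: 0.0
```

Call:
{"api": "send_rows", "payload": {
  "dr": [
    [0, 0, 0],
    [0, 0, 0],
    [0, 0, 0],
    [0, 0, 0],
    [0, 0, 0],
    [0, 0, 0],
    [0, 0, 0],
    [0, 0, 0]
  ],
  "xyz": [
    [-5.5, 0.9, 0],
    [-11, 1.8, 0],
    [-17, 2.7, 0],
    [-23, 3.7, 0],
    [-29, 4.7, 0],
    [-35, 5.6, 0],
    [-40, 6.4, 0],
    [-42, 6.7, 0]
  ],
  "jaw": [65, 65, 65, 65, 65, 65, 65, 65]
}}

```text
time_s: 16.35
eef_pos: [0.5469, -0.3628, 0.1939]
eef_rot: [-0.001, 0.708, 0.706, -0.0]
wrist_force: [0.6, 0.6, 0.1]
opening: 0.655
grasp_force: 0.0
```

Call:
{"api": "send_rows", "payload": {
  "dr": [
    [0, 0, 0],
    [0, 0, 0],
    [0, 0, 0],
    [0, 0, 0],
    [0, 0, 0],
    [0, 0, 0],
    [0, 0, 0],
    [0, 0, 0]
  ],
  "xyz": [
    [0, 0, 1],
    [0, 0, 2.5],
    [0, 0, 4],
    [0, 0, 5],
    [0, 0, 5],
    [0, 0, 5],
    [0, 0, 5],
    [0, 0, 5]
  ],
  "jaw": [65, 65, 65, 65, 65, 65, 65, 65]
}}

```text
time_s: 17.35
eef_pos: [0.548, -0.3603, 0.1459]
eef_rot: [0.001, 0.707, 0.707, 0.0]
wrist_force: [-0.3, 0.0, 0.6]
opening: 0.645
grasp_force: 0.0
```

Run:
```python
from h import *
o=ctrl.get_obs();print(o['eef_pos'],o['eef_rot'])
c=ctrl.calibration('wrist')
im=ctrl.camera('wrist')[:,:,::-1];cv2.imwrite('pics/w6.png',im);g=im.max(axis=2)
u,v=map(int,proj('wrist',(.5484,-.3598,.049),c));r=32;print(u,v)
m=np.zeros_like(g);m[v-r:v+r,u-r:u+r]=(g[v-r:v+r,u-r:u+r]<50)*255
k,l,s,cc=cv2.connectedComponentsWithStats(m);i=1+np.argmax(s[1:,4]);print(cc[i],s[i],plane('wrist',*cc[i],.049,c))
```

```text
[ 0.548  -0.3603  0.1459] [0.0005 0.7072 0.707  0.    ]
276 214
[273.9014 214.3082] [261 202  30  30 558] [ 0.5468 -0.3597  0.049 ]
```

Call:
{"api": "send_rows", "payload": {
  "dr": [
    [0, 0, 0],
    [0, 0, 0],
    [0, 0, 0],
    [0, 0, 0],
    [0, 0, 0],
    [0, 0, 0],
    [0, 0, 0],
    [0, 0, 0]
  ],
  "xyz": [
    [0, -0.1, 3],
    [0, -0.1, 6],
    [0, -0.1, 9],
    [0, -0.1, 10.3],
    [0, -0.1, 10.9],
    [0, -0.1, 10.9],
    [0, -0.1, 10.9],
    [0, -0.1, 10.9]
  ],
  "jaw": [65, 65, 65, 65, 65, 60, 40, 15]
}}

```text
time_s: 18.4
eef_pos: [0.5475, -0.3606, 0.0377]
eef_rot: [0.001, 0.707, 0.707, 0.0]
wrist_force: [-0.1, -0.0, 1.2]
opening: 0.233
grasp_force: 58.6
```

Call:
{"api": "send_rows", "payload": {
  "dr": [
    [0, 0, 0],
    [0, 0, 0],
    [0, 0, 0],
    [0, 0, 0],
    [0, 0, 0],
    [0, 0, 0],
    [0, 0, 0],
    [0, 0, 0]
  ],
  "xyz": [
    [0, 0, 0],
    [0, 0, 0],
    [0, 0, 0],
    [0, 0, -3],
    [0, 0, -7],
    [0, 0, -11],
    [0, 0, -15],
    [0, 0, -16]
  ],
  "jaw": [15, 15, 15, 15, 15, 15, 15, 15]
}}

```text
time_s: 19.4
eef_pos: [0.548, -0.3611, 0.1998]
eef_rot: [0.003, 0.707, 0.707, 0.0]
wrist_force: [0.5, -0.7, -0.0]
opening: 0.235
grasp_force: 58.7
```

Call:
{"api": "send_rows", "payload": {
  "dr": [
    [0, 0, 0],
    [0, 0, 0],
    [0, 0, 0],
    [0, 0, 0],
    [0, 0, 0],
    [0, 0, 0],
    [0, 0, 0],
    [0, 0, 0]
  ],
  "xyz": [
    [5, -0.9, 0],
    [10, -1.8, 0],
    [15.5, -2.8, 0],
    [21, -3.8, 0],
    [26.5, -4.8, 0],
    [32, -5.8, 0],
    [36, -6.5, 0],
    [37.6, -6.7, 0]
  ],
  "jaw": [15, 15, 15, 15, 15, 15, 15, 15]
}}

```text
time_s: 20.4
eef_pos: [0.4786, 0.018, 0.1952]
eef_rot: [-0.001, 0.706, 0.708, -0.001]
wrist_force: [0.1, -0.4, -0.2]
opening: 0.231
grasp_force: 58.7
```

Call:
{"api": "send_rows", "payload": {
  "dr": [
    [0, 0, 0],
    [0, 0, 0],
    [0, 0, 0],
    [0, 0, 0],
    [0, 0, 0],
    [0, 0, 0],
    [0, 0, 0],
    [0, 0, 0]
  ],
  "xyz": [
    [0, 0, 1],
    [0, 0, 4],
    [0, 0, 8],
    [0, 0, 11],
    [0, 0, 11],
    [0, 0, 11],
    [0, 0, 11],
    [0, 0, 11]
  ],
  "jaw": [15, 15, 15, 15, 15, 15, 15, 15]
}}

```text
time_s: 21.4
eef_pos: [0.4807, 0.0157, 0.0874]
eef_rot: [0.001, 0.707, 0.707, 0.001]
wrist_force: [0.8, 0.5, -0.7]
opening: 0.232
grasp_force: 58.7
```

Run:
```python
from h import *
o=ctrl.get_obs();print(o['eef_pos'],o['eef_rot'])
c=ctrl.calibration('wrist')
cv2.imwrite('pics/w7.png',ctrl.camera('wrist')[:,:,::-1])
for y in(.129,.0595,.0155,-.0545):print(proj('wrist',(.4803+(y-.0375)*.0217,y,.024),c))
```

```text
[0.4807 0.0157 0.0874] [0.001  0.7072 0.707  0.0006]
(np.float64(277.99709809042105), np.float64(25.35457293721555))
(np.float64(275.2665841668776), np.float64(159.61480383406854))
(np.float64(273.80376237523564), np.float64(231.54221274173423))
(np.float64(271.8048791122912), np.float64(329.8279332812942))
```

View pics/w7.png

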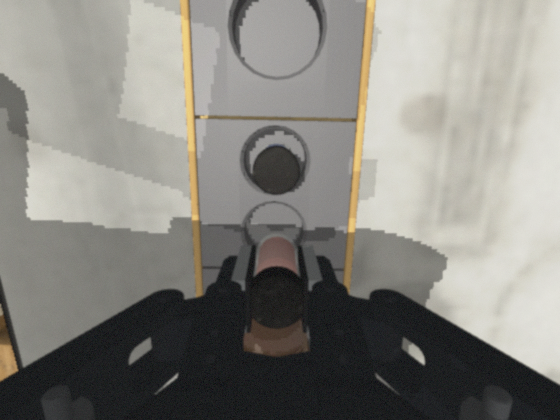

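The first vial stands in its well (cap at 277,170), and the second hangs centred over its own at about (274,232). I'll lower it and let go.

Call:
{"api": "send_rows", "payload": {
  "dr": [
    [0, 0, 0],
    [0, 0, 0],
    [0, 0, 0],
    [0, 0, 0],
    [0, 0, 0],
    [0, 0, 0],
    [0, 0, 0],
    [0, 0, 0]
  ],
  "xyz": [
    [0, 0, 1.2],
    [0, 0, 2.4],
    [0, 0, 3.6],
    [0, 0, 4.1],
    [0, 0, 4.1],
    [0, 0, 4.1],
    [0, 0, 4.1],
    [0, 0, 4.1]
  ],
  "jaw": [15, 15, 15, 15, 15, 15, 15, 30]
}}

```text
time_s: 22.45
eef_pos: [0.4798, 0.016, 0.0451]
eef_rot: [-0.0, 0.707, 0.707, -0.0]
wrist_force: [-0.8, -0.7, 0.1]
opening: 0.297
grasp_force: 0.0
```

Call:
{"api": "send_rows", "payload": {
  "dr": [
    [0, 0, 0],
    [0, 0, 0],
    [0, 0, 0],
    [0, 0, 0],
    [0, 0, 0],
    [0, 0, 0],
    [0, 0, 0],
    [0, 0, 0]
  ],
  "xyz": [
    [0, 0, 0],
    [0, 0, 0],
    [0, 0, -1.5],
    [0, 0, -4],
    [0, 0, -8],
    [0, 0, -12],
    [0, 0, -15],
    [0, 0, -15]
  ],
  "jaw": [50, 50, 50, 50, 50, 50, 50, 50]
}}

```text
time_s: 23.45
eef_pos: [0.4818, 0.0156, 0.199]
eef_rot: [0.003, 0.707, 0.707, 0.002]
wrist_force: [0.1, 0.3, 0.2]
opening: 0.499
grasp_force: 0.0
```

Call:
{"api": "send_rows", "payload": {
  "dr": [
    [0, 0, 0],
    [0, 0, 0],
    [0, 0, 0],
    [0, 0, 0],
    [0, 0, 0],
    [0, 0, 0],
    [0, 0, 0],
    [0, 0, 0]
  ],
  "xyz": [
    [5, 1.6, 0],
    [10, 3.2, 0],
    [15.5, 4.9, 0],
    [21, 6.6, 0],
    [25, 7.9, 0],
    [27, 8.5, 0],
    [27, 8.5, 0],
    [27, 8.5, 0]
  ],
  "jaw": [70, 70, 70, 70, 70, 70, 70, 70]
}}

```text
time_s: 24.45
eef_pos: [0.5643, 0.2852, 0.1945]
eef_rot: [-0.0, 0.707, 0.707, -0.001]
wrist_force: [-0.7, -0.4, 0.3]
opening: 0.701
grasp_force: 0.0
```

Run:
```python
from h import *
o=ctrl.get_obs();print(o['eef_pos'],o['eef_rot'])
c=ctrl.calibration('wrist')
im=ctrl.camera('wrist')[:,:,::-1];cv2.imwrite('pics/w8.png',im)
for z in(0,.05,.095):print(proj('wrist',(.5655,.287,z),c))
print(plane('wrist',276,210,.09,c),plane('wrist',276,200,.09,c))
```

```text
[0.5643 0.2852 0.1945] [-0.0003  0.7073  0.7069 -0.0009]
(np.float64(277.2578674945675), np.float64(184.76860083168384))
(np.float64(277.3509678451056), np.float64(196.66451553059272))
(np.float64(277.46779873677076), np.float64(211.59260455939952))
[0.5644 0.2867 0.09  ] [0.5644 0.2943 0.09  ]
```

View pics/w8.png

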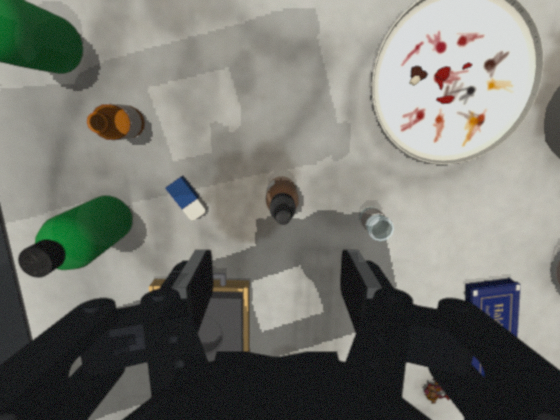

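The dropper bulb is at (284,213) and its body at (283,193), so I'll shift 4 mm in +x. The open vial at (377,227) is clear of the fingers.

Call:
{"api": "send_rows", "payload": {
  "dr": [
    [0, 0, 0],
    [0, 0, 0],
    [0, 0, 0],
    [0, 0, 0],
    [0, 0, 0],
    [0, 0, 0],
    [0, 0, 0],
    [0, 0, 0]
  ],
  "xyz": [
    [0, 0.4, 2],
    [0, 0.4, 5],
    [0, 0.4, 8],
    [0, 0.4, 11],
    [0, 0.4, 14],
    [0, 0.4, 14.9],
    [0, 0.4, 14.9],
    [0, 0.4, 14.9]
  ],
  "jaw": [70, 70, 70, 70, 70, 70, 70, 65]
}}

```text
time_s: 25.5
eef_pos: [0.57, 0.2861, 0.0476]
eef_rot: [0.001, 0.707, 0.707, 0.001]
wrist_force: [0.3, -0.6, -0.4]
opening: 0.652
grasp_force: 0.0
```

Call:
{"api": "send_rows", "payload": {
  "dr": [
    [0, 0, 0],
    [0, 0, 0],
    [0, 0, 0],
    [0, 0, 0],
    [0, 0, 0],
    [0, 0, 0],
    [0, 0, 0],
    [0, 0, 0]
  ],
  "xyz": [
    [0, 0, 0],
    [0, 0, 0],
    [0, 0, 0],
    [0, 0, 0],
    [0, 0, 0],
    [0, 0, 0],
    [0, 0, -3],
    [0, 0, -7]
  ],
  "jaw": [50, 35, 20, 20, 20, 20, 20, 20]
}}

```text
time_s: 26.5
eef_pos: [0.5677, 0.2856, 0.1156]
eef_rot: [-0.001, 0.707, 0.707, -0.001]
wrist_force: [0.3, 0.8, -0.2]
opening: 0.316
grasp_force: 59.3
```

Call:
{"api": "send_rows", "payload": {
  "dr": [
    [0, 0, 0],
    [0, 0, 0],
    [0, 0, 0],
    [0, 0, 0],
    [0, 0, 0],
    [0, 0, 0],
    [0, 0, 0],
    [0, 0, 0]
  ],
  "xyz": [
    [-1, -0.6, -2],
    [-5, -2.8, -2],
    [-9, -5, -2],
    [-13, -7.2, -2],
    [-15.6, -8.6, -1],
    [-15.6, -8.6, 1],
    [-15.6, -8.6, 2],
    [-15.6, -8.6, 2]
  ],
  "jaw": [20, 20, 20, 20, 20, 20, 20, 20]
}}

```text
time_s: 27.5
eef_pos: [0.4824, 0.1302, 0.0956]
eef_rot: [-0.001, 0.707, 0.707, -0.001]
wrist_force: [0.4, 0.9, -0.2]
opening: 0.316
grasp_force: 59.3
```

Run:
```python
from h import *
o=ctrl.get_obs();print(o['eef_pos'],o['eef_rot'])
c=ctrl.calibration('wrist')
cv2.imwrite('pics/w9.png',ctrl.camera('wrist')[:,:,::-1])
print(proj('wrist',(.4823,.1294,.024),c))
```

```text
[0.4824 0.1302 0.0956] [-0.0006  0.7071  0.7071 -0.0006]
(np.float64(275.5501464674097), np.float64(227.98716397295797))
```

View pics/w9.png

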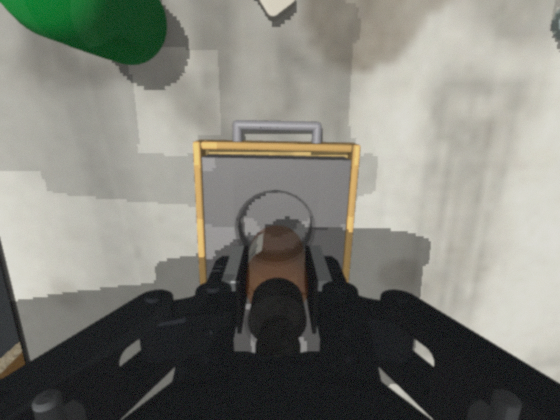

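The dropper bottle is centred over its well, rim centre about (276,228). I'll lower it and let go.

Call:
{"api": "send_rows", "payload": {
  "dr": [
    [0, 0, 0],
    [0, 0, 0],
    [0, 0, 0],
    [0, 0, 0],
    [0, 0, 0],
    [0, 0, 0],
    [0, 0, 0],
    [0, 0, 0]
  ],
  "xyz": [
    [0, 0, 1.2],
    [0, 0, 2.4],
    [0, 0, 3.6],
    [0, 0, 4.1],
    [0, 0, 4.1],
    [0, 0, 4.1],
    [0, 0, 4.1],
    [0, 0, 4.1]
  ],
  "jaw": [20, 20, 20, 20, 20, 20, 20, 38]
}}

```text
time_s: 28.55
eef_pos: [0.483, 0.13, 0.0552]
eef_rot: [0.0, 0.707, 0.707, 0.0]
wrist_force: [-0.7, 0.8, 0.8]
opening: 0.385
grasp_force: 0.0
```

Call:
{"api": "send_rows", "payload": {
  "dr": [
    [0, 0, 0],
    [0, 0, 0],
    [0, 0, 0],
    [0, 0, 0],
    [0, 0, 0],
    [0, 0, 0],
    [0, 0, 0],
    [0, 0, 0]
  ],
  "xyz": [
    [0, 0, 0],
    [0, 0, 0],
    [0, 0, 0],
    [0, 0, -3],
    [0, 0, -7],
    [0, 0, -12],
    [0, 0, -17],
    [0, 0, -20]
  ],
  "jaw": [60, 60, 60, 60, 60, 60, 60, 60]
}}

```text
time_s: 29.55
eef_pos: [0.4837, 0.1301, 0.2583]
eef_rot: [0.001, 0.707, 0.707, 0.001]
wrist_force: [0.0, 0.8, -0.6]
opening: 0.601
grasp_force: 0.0
```

Call:
{"api": "send_rows", "payload": {
  "dr": [
    [0, 0, 0],
    [0, 0, 0],
    [0, 0, 0],
    [0, 0, 0],
    [0, 0, 0],
    [0, 0, 0],
    [0, 0, 0],
    [0, 0, 0]
  ],
  "xyz": [
    [-5, -3, -2],
    [-10, -6, -3],
    [-15, -9, -3],
    [-20, -12, -3],
    [-20, -12, -3],
    [-20, -12, -3],
    [-20, -12, -3],
    [-20, -12, -3]
  ],
  "jaw": [60, 60, 60, 60, 60, 60, 60, 60]
}}

```text
time_s: 30.55
eef_pos: [0.3632, -0.0689, 0.2852]
eef_rot: [-0.0, 0.706, 0.708, 0.0]
wrist_force: [0.1, 0.5, 0.2]
opening: 0.601
grasp_force: 0.0
```

Run:
```python
from h import *
o=ctrl.get_obs();print(o['eef_pos'],o['time_s'])
f=lambda i,w,h:cv2.resize(i,(w,h),interpolation=cv2.INTER_CUBIC)
t=ctrl.camera('top')[:,:,::-1];s=ctrl.camera('side')[:,:,::-1];w=ctrl.camera('wrist')[:,:,::-1]
cv2.imwrite('pics/end.png',np.vstack([np.hstack([f(t[135:285,95:345],480,300),f(s[140:260,200:350],320,300)]),np.hstack([f(w,400,300),f(t[135:285,295:445],400,300)])]))
```

```text
[ 0.3632 -0.0689  0.2852] 30.55
```

View pics/end.png

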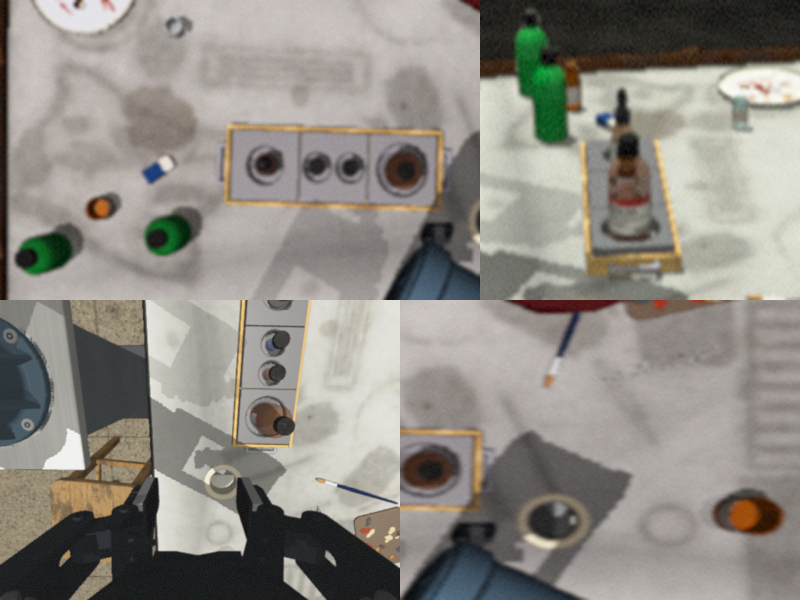

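The final views show all four pieces upright and centred in their wells, at (265,160), (317,165), (349,166) and (405,170) in the top panel. The three open pieces stand where they were, and the arm is clear. I'm handing in.

```bash
python3 -c "
from bench import ctrl
print(ctrl.hand_in())"
```

```text
the job is handed in; nothing more can be done
None
```

I handed the job in after about 31 s of the 99 s: the varnish bottle, dropper bottle and both capped vials stand upright in their own wells, and the last camera views show the open pieces still in place; hand-in returned no verdict.

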